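Start up the annealing kiln

TASK

Start the glass workshop's annealing kiln with your fingertips: first press the raised end of the wide rocker (the extractor fan; a low metal rib crosses that end) fully down, then push the square key on the loose kiln controller fully down, and last push the large round palm button fully down; each stays where it is pushed. Keep to that order, leave the small round button beside the palm button alone, do not lift the controller or shove it about, and do not disturb the other things standing on the bench. Finish with the hand clear.

Things in the scene. Friction and masses are not known exactly. Their poses are not given: they have to be found in the camera images.
- fan_box: Extractor switch: fixed grey box 116 (its x) x 76 (its y) mm, 44 mm high, on the bench, with one wide black rocker on top, flanked by two low dark steel cheeks whose tops are at 54 mm. Origin: centre of its underside; z up.
- rocker (a joint): Angle of the rocker, rad: a black plate 80 mm long (along the box's x), 50 mm wide, 10 mm thick, pivoting about the box's y axis at its middle, 56 mm above the bench. About 0 (up to 0.03) at the start, with its +x end raised; 0.30 when that end is fully down (its stop). It stays where it is left; no spring. Pressing it at rocker_pad takes about 3 N.
- rocker_pad (a point): Centre of the top of the low bare-metal rib (8 mm along x, 40 mm along y, 3 mm proud) near the raised +x end of the rocker, 30 mm from its pivot: the place to press. It moves with the rocker: about 68 mm above the bench at the start, about 59 mm when fully down.
- controller: Kiln controller: a loose grey box 84 (its x) x 124 (its y) mm, 37 mm high, about 1.2 kg, on rubber feet, with a pale glass window (46 x 52 mm) on its +y half and one square black key on its -y half. Origin: centre of its underside; z up.
- key (a joint): Travel of the square key, m: 0 up, 0.007 fully down (its stop). It moves straight down, takes about 3 N and stays where it is pushed; no spring.
- key_top (a point): Centre of the top of the square key (30 x 30 mm), which lies 30 mm from the controller's origin towards its -y; moves with the key: 52 mm above the bench when up, 45 mm when down.
- start_box: Start station: fixed grey box 76 (its x) x 124 (its y) mm, 46 mm high, with two round black buttons on top: the large palm button on its -y half and a small one on its +y half. Origin: centre of its underside; z up.
- palm (a joint): Travel of the large palm button, m: 0 up, 0.007 fully down (its stop). It moves straight down, takes about 3 N and stays where it is pushed; no spring.
- palm_top (a point): Centre of the top of the palm button (44 mm diameter), 26 mm from the start station's origin towards its -y; moves with the button: 69 mm above the bench when up, 62 mm when down.
- small (a joint): Travel of the small round button, m: 0 up, 0.007 down; takes about 2 N and stays where it is pushed. To be left up.
- small_top (a point): Centre of the top of the small button (18 mm diameter), 64 mm from the palm button's centre; 69 mm above the bench.
- jar: Bystander: loose amber jar with a pale label and lid, 52 mm diameter, 78 mm high. Origin: centre of its underside.
- glass_cup: Bystander: loose green glass cup, 56 mm diameter, 75 mm high. Origin: centre of its underside.
- paperweight: Bystander: loose green glass paperweight, 54 mm diameter, 45 mm high. Origin: centre of its underside.
- beech_block: Bystander: loose pale wooden block 45 x 55 mm, 40 mm high. Origin: centre of its underside.
- dish: Bystander: loose pale metal bowl, 100 mm diameter, 35 mm high. Origin: centre of its underside.
- jacks: Bystander: loose steel glassworker's jacks (large tweezers), 185 mm long, lying flat, 11 mm high. Origin: near its middle, on the bench.
- tin: Bystander: loose pale tin, 66 mm diameter, 85 mm high. Origin: centre of its underside.

How it is judged:
On the way, in this order (a step that is already met when the one before it is completed fails the run):
1. the raised end of the rocker is pressed fully down (value of joint rocker above 0.25 rad), for 0.2 s.
2. then the square key is pushed fully down (value of joint key above 0.0055 m), for 0.2 s.
3. then the large palm button is pushed fully down (value of joint palm above 0.0055 m), for 0.2 s.
At the end, for the whole second after the job is handed in: The rocker is past 0.25 of 0.30 rad; the square key and the palm button are each pushed in at least 5.5 of their 7 mm; the small button is in by less than 3 mm; the controller lies flat, at rest, within 30 mm of its start; every bystander is within 30 mm of its start and not tipped by 0.5 rad (value of joint rocker above 0.25 rad and value of joint each of key, palm above 0.0055 m and value of joint small below 0.003 m and distance of controller from where it was at the start of the episode below 0.03 m and angle between controller's own z axis and vertical below 0.1 rad and linear speed of controller below 0.02 m/s and not (distance of any of jar, glass_cup, paperweight, beech_block, dish, jacks, tin from where it was at the start of the episode above 0.03 m or angle between any of jar, glass_cup, paperweight, beech_block, dish, jacks, tin's own z axis and vertical above 0.5 rad)); the robot touches nothing.
It fails at once if the square key was pushed (over 3 mm) before the rocker was fully down (0.25 rad) (value of joint key above 0.003 m and value of joint rocker below 0.25 rad).
It fails at once if the palm button was pushed (over 3 mm) before the square key was fully down (5.5 mm) (value of joint palm above 0.003 m and value of joint key below 0.0055 m).
It fails at once if the small button was pushed (over 3 mm) (value of joint small above 0.003 m).
It fails at once if the controller was lifted (over 10 mm), tipped (0.2 rad) or shoved (over 30 mm) (height (world z) of controller above 0.01 m or angle between controller's own z axis and vertical above 0.2 rad or distance of controller from where it was at the start of the episode above 0.03 m).
It fails at once if a bystander was moved over 30 mm, or tipped by 0.5 rad (distance of any of jar, glass_cup, paperweight, beech_block, dish, jacks, tin from where it was at the start of the episode above 0.03 m or angle between any of jar, glass_cup, paperweight, beech_block, dish, jacks, tin's own z axis and vertical above 0.5 rad).
It also fails if it takes over 51 s, if anything falls off the work surface, if the arm or the gripper's body presses on something with over 40 N, if the wrist force passes 120 N, or if a joint passes its speed limit or range.

ROBOT

A 6-joint arm with a two-finger parallel gripper is mounted at the origin on the work surface. World frame = base frame: x ahead of the robot, y to its left, z up, the work surface at z = 0. Lengths are in m, angles in rad, forces in N, time in s.
With the tool pointing down it reaches from about 0.35 to 0.85 m from the base axis. Payload 8.1 kg.
Tool frame: the origin (TCP) lies at the very end of the fingers, on their centre line; the grasp point (between the pads) lies robot.grip_point_offset behind it (robot.grip_point_offset is the distance from the TCP to the grasp point, in m); z points along the fingers, y is the line along which they close (so a half turn about z gives the same grasp; the last joint's range is limited). The gripper opens to 93 mm and grips with 3 to 60 N. Pads are 15 mm wide; open, the fingers measure 128 mm over their backs; the gripper's body (75 mm by 188 mm) begins 65 mm behind the grasp point.
Start: joints at [-1.23, 0.13, 1.488, -0, 1.523, -0.085], TCP at [0.248, -0.546, 0.219] pointing down, gripper open.
Joint ranges: [-2.96, 2.96], [-0.89, 2.26], [0.02, 2.5], [-1.34, 4.48], [0, 2.73], [-2.66, 2.66]. Speed limits (rad/s): [2.39, 2.39, 2.79, 3.14, 3.14, 3.14].

INTERFACE

Orientations are given as a rotation vector (axis times angle).
In Python, from plant import robot, eyes gives the robot as it stands. The module is installed in compiled form; this text tells all that it offers.
- The arm moves only by the tool apply_moves, never from a script. Its argument "steps" is one flat list of numbers, 7 for each row, row after row: the shift along the tool's x, y, z in units of 30 mm (1.0 is 30 mm), then the turn, a rotation vector about the tool's x, y, z in units of 6 degrees (1.0 is 6 degrees), then the opening in per cent of the stroke, from 0 (shut) to 100 (fully open). In form: [dx, dy, dz, ax, ay, az, fingers, dx, dy, dz, ax, ay, az, fingers, ...]. A call has 1 to 12 rows; each row shifts and turns the commanded pose from where the row before left it, along the tool's axes as they then stand; what a row does not reach is not made up. A row lasts 1/12 s, in which the tool goes at most 41.7 mm and 7.16 degrees, less where a joint would pass 70% of its speed; a pose out of reach is approached as far as the arm can. A call is refused whole if a number of a shift passes 1 or a number of a turn 1, either way. A call with a gripper value outside its range is refused whole. The fingers move at their own pace and stop on an object; "grip_force" is the grip in N (left out, the last holds). Time passes only in rows, so rows that do not move let the fingers close. It gives the time, the measured TCP pose, the force, the opening and the grip force at its end, in the units of the state.
- robot.read_state(): the state, without advancing time (a new reading comes with each control period).
- eyes.read_camera(name): name is "scene" or "top"; returns the picture (420x560x3 uint8, red, green, blue); there is no depth.
- eyes.calibration(name): a dict with "K" (3x3 intrinsics, pixels), "k1" (the pictures are not rectified: a ray, as slopes to the right and down, at radius r is drawn at 1 + k1 r^2 times it, then the intrinsics apply), "R" (3x3) and "t" (3): a world point X has camera coordinates R X + t. Camera axes: x right, y down, z forward; pixel columns grow to the right and rows downward; lengths in m; the calibration is good to about 2 mm. A picture is of the moment at which its call begins. calibration takes no time and is no camera call.
- robot.close_job(): hands the job in; it is judged then, once.
Trained networks look in the newest picture that a camera, given by its name, has taken for a name from the list of things; names that differ only in an ending like _2 or _b are one class to them, and where a whole thing is asked for, a point or a joint stands for the part that bears it (a point fixed in the world has none). Each returns a list of dicts, best first, with "conf" (0 to 1); they miss things now and then, are a little off and sometimes report something else, mostly with a low value. They report only what shows in the picture. A call takes as long as a camera call.
- eyes.search_frame(camera, thing): "rect" ([left, top, width, height] in pixels, round what is visible of it).
- eyes.place_of(camera, thing): "xy" ([column, row] in pixels: a listed point, or the origin of a listed thing).
The state is a dict: "t": time; "q": joint angles; "dq": joint speeds; "joint_torque": joint torques, N m; "tool_pos": TCP position; "orientation": TCP orientation; "force": force on the tool from outside, world axes, zero at the start; "wrist_torque": the same for the moment, N m; "opening": finger opening in m; "gripper_force": force on a finger pad.
Only numpy, scipy, OpenCV 4.12 (cv2) and the standard library are available. Lean on these libraries where they do the work, as an engineer would, in place of code of your own. Each camera call takes 0.05 s, during which the arm holds its last target. There are 200 camera calls.

## Working session

There is one attempt and no reset: what is moved stays moved. The work goes in short steps, Python scripts to look and compute and a tool call to move; the robot and the scene stay as the last step left them, time stands still between calls to the robot, and variables do not carry over. Pictures are saved under pics/ and viewed, at most 10 in all, crops included, and the job is handed in when it is done.

Besides the shell and the picture viewer there is one more tool, called after "Request:" by a JSON object that holds its "api" and its "payload", one argument or row to a line. apply_moves: Moves the arm, as the interface text tells. Its arguments: {"type":"object","properties":{"steps":{"type":"array"},"grip_force":{"type":"number"}},"required":["steps"]}

```bash
mkdir -p pics
cat > h.py <<'E'
import numpy as np, cv2
from plant import robot, eyes
def ray(c,uv):
    k=eyes.calibration(c);K,R,t=map(np.array,(k["K"],k["R"],k["t"]))
    d=np.linalg.solve(K,[uv[0],uv[1],1.])[:2]; s=d.copy()
    for _ in range(30): s=d/(1+k["k1"]*(s@s))
    return -R.T@t, R.T@np.array([s[0],s[1],1.])
def at(c,uv,z):
    o,d=ray(c,uv); return o+d*(z-o[2])/d[2]
def proj(c,X):
    k=eyes.calibration(c);K,R,t=map(np.array,(k["K"],k["R"],k["t"]))
    p=R@np.array(X)+t; s=p[:2]/p[2]; s=s*(1+k["k1"]*(s@s)); return (K@[s[0],s[1],1])[:2]
E
python3 - <<'E'
from h import *
np.set_printoptions(precision=3,suppress=True)
for c in("scene","top"):
    im=eyes.read_camera(c); cv2.imwrite(f"pics/{c}0.png",im[:,:,::-1])
    print(c,ray(c,(280,210)))
    for n,z in dict(rocker_pad=.068,fan_box=0,key_top=.052,controller=0,palm_top=.069,small_top=.069,start_box=0,jar=0,glass_cup=0,paperweight=0,beech_block=0,dish=0,jacks=0,tin=0).items():
        r=eyes.place_of(c,n)[:2]
        print(n,[(np.round(q["xy"]),round(q["conf"],2),at(c,q["xy"],z)[:2]) for q in r])
print(robot.read_state())
E
```

```text
scene (array([1.169, 0.902, 0.962]), array([-0.41 , -0.641, -0.649]))
rocker_pad [(array([286., 198.]), 0.71, array([ 0.565, -0.016]))]
fan_box [(array([289., 214.]), 0.73, array([ 0.552, -0.02 ]))]
key_top [(array([362., 267.]), 0.5, array([0.543, 0.283])), (array([290., 315.]), 0.33, array([0.766, 0.31 ]))]
controller [(array([360., 289.]), 0.89, array([0.556, 0.302]))]
palm_top [(array([230., 139.]), 0.56, array([ 0.552, -0.352]))]
small_top [(array([238., 150.]), 0.36, array([ 0.563, -0.283]))]
start_box [(array([234., 162.]), 0.97, array([ 0.56 , -0.323]))]
jar [(array([344., 244.]), 0.77, array([0.494, 0.155]))]
glass_cup [(array([284., 184.]), 0.56, array([ 0.486, -0.146])), (array([360., 288.]), 0.18, array([0.553, 0.298]))]
paperweight [(array([199., 191.]), 0.64, array([ 0.717, -0.25 ])), (array([302., 266.]), 0.62, array([0.63 , 0.162]))]
beech_block [(array([242., 201.]), 0.65, array([ 0.632, -0.14 ]))]
dish [(array([288., 317.]), 0.82, array([0.749, 0.278]))]
jacks [(array([212., 251.]), 0.93, array([ 0.799, -0.006]))]
tin [(array([234., 167.]), 0.5, array([ 0.569, -0.30
[... 763 characters left out ...]
.638, -0.153]))]
dish []
jacks [(array([291., 153.]), 0.55, array([ 0.794, -0.007])), (array([216., 218.]), 0.42, array([0.644, 0.168]))]
tin [(array([404., 185.]), 0.94, array([ 0.717, -0.269])), (array([353., 223.]), 0.74, array([ 0.63 , -0.147]))]
{'t': 1.5, 'q': array([-1.23 ,  0.13 ,  1.488,  0.   ,  1.523, -0.085]), 'dq': array([-0.001, -0.   ,  0.001,  0.001, -0.   ,  0.   ]), 'joint_torque': array([  0.001, -55.975, -49.204,   0.077,   0.023,  -0.   ]), 'tool_pos': array([ 0.248, -0.546,  0.219]), 'orientation': array([-3.071, -0.664, -0.   ]), 'force': array([ 0.349,  0.314, -0.046]), 'wrist_torque': array([0.025, 0.05 , 0.003]), 'gripper_force': 0.0, 'opening': 0.09281383698719445}
```

View pics/top0.png

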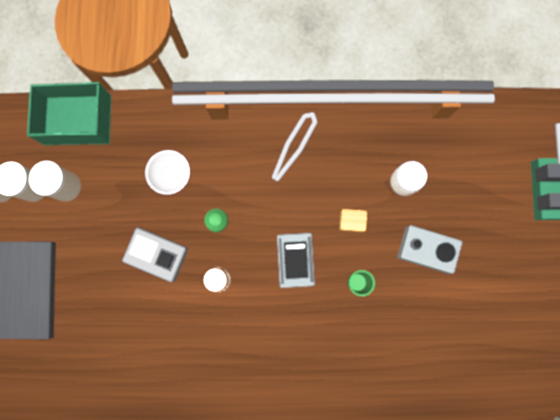

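View pics/scene0.png

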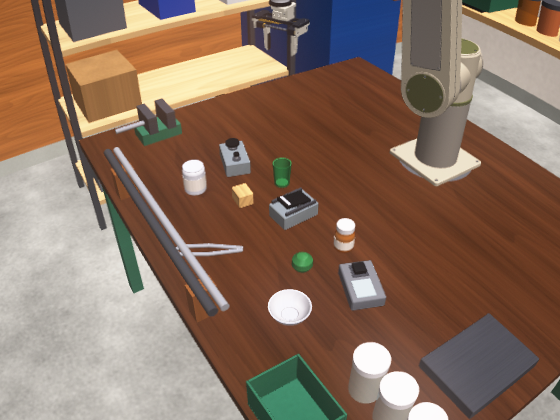

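The top view shows the rib at about (295,246), the key at (166,259), the palm button at (446,252) and the small button at (416,244). The pad hit at (448,252) and the scene key hit at (290,315) are false. Next I'll refine these by segmentation.

Run:
```python
from h import *
np.set_printoptions(precision=4,suppress=True)
im=cv2.imread("pics/top0.png"); g=im.max(2).astype(int)
def blob(r,f):
    x,y,w,h=r; m=f(g[y:y+h,x:x+w],im[y:y+h,x:x+w].astype(int)).astype(np.uint8)
    n,l,s,c=cv2.connectedComponentsWithStats(m); i=1+np.argmax(s[1:,4]); p=np.argwhere(l==i)[:,::-1].astype(np.float32)
    return c[i]+[x,y],s[i,4],cv2.minAreaRect(p)[1:]
for n,r,f,z in [("rib",(280,236,30,18),lambda g,i:g>190,.068),("key",(154,247,26,24),lambda g,i:g<60,.052),("palm",(432,238,28,28),lambda g,i:g<60,.069),("small",(406,235,18,18),lambda g,i:g<90,.069),("glass",(126,230,36,36),lambda g,i:g>190,.037)]:
    c,a,mr=blob(r,f); print(n,c,a,mr,at("top",c,z))
# box outlines: greyish pixels
for n,r in [("fan",(270,228,50,65)),("ctrl",(118,222,74,66)),("start",(392,220,76,60))]:
    f=lambda g,i:(np.abs(i[:,:,0]-i[:,:,2])<35)
    print(n,blob(r,f))
a=cv2.resize(im[225:295,110:200],None,fx=4,fy=4,interpolation=2);b=cv2.resize(im[225:295,265:325],None,fx=4,fy=4,interpolation=2);c=cv2.resize(im[215:285,390:470],None,fx=3,fy=4,interpolation=2)
cv2.imwrite("pics/crop.png",np.hstack([a,b])); 
c=cv2.imread("pics/scene0.png");cv2.imwrite("pics/crop2.png",cv2.resize(c[125:315,210:400],None,fx=3,fy=3,interpolation=2))
```

```text
rib [292.8497 238.6471] 153 ((15.0, 28.0), 90.0) [ 0.59   -0.0075  0.068 ]
key [170.8 259. ] 5 ((0.4472135305404663, 4.4721360206604), 26.56505012512207) [0.5489 0.2591 0.052 ]
palm [446.6538 250.5865] 104 ((15.0, 15.0), 90.0) [ 0.5602 -0.3409  0.069 ]
small [417.  243.5] 44 ((6.363961219787598, 6.363960266113281), 45.0) [ 0.5764 -0.2761  0.069 ]
glass [143.0563 249.0901] 977 ((31.753902435302734, 35.09642028808594), 21.801410675048828) [0.5716 0.3247 0.037 ]
fan (array([295.2631, 259.9466]), np.int32(1874), ((53.49576187133789, 35.17449188232422), 86.633544921875))
ctrl (array([154.4534, 254.5511]), np.int32(2190), ((57.05705261230469, 38.821407318115234), 22.750974655151367))
start (array([429.6591, 249.0876]), np.int32(2124), ((59.99351501464844, 36.24607849121094), 17.10272979736328))
```

View pics/crop.png

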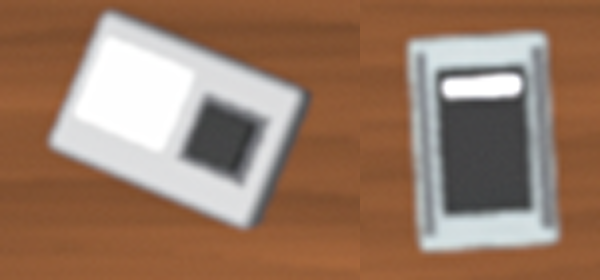

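The crop shows the rib at about (295.1,246.1) and the dark key face at about (164.3,259), with the glass to its upper left, so the parts are identified correctly.

Run:
```python
from h import *
np.set_printoptions(precision=4,suppress=True)
pad=at("top",(295.1,246.1),.068);c=at("top",(154,254.2),.036)
a=np.radians(22.75)
print("pad",pad,"key px",at("top",(164.3,259),.052),"key geom",c[:2]-.03*np.array([np.sin(a),np.cos(a)]),"ctrl",c)
p=at("top",(446.6,250.9),.069);s=at("top",(417,243.5),.069);print(p,s,np.linalg.norm(p-s))
fc=at("top",(295.3,260),.044);print("fan",fc,np.linalg.norm(fc-pad))
print({n:proj("scene",q) for n,q in dict(pad=pad,key=[.546,.277,.052],palm=p,small=s).items()})
print(eyes.place_of("top","robot.grip") if 0 else robot.__dir__()[-6:])
```

```text
pad [ 0.5739 -0.0122  0.068 ] key px [0.549  0.2734 0.052 ] key geom [0.5486 0.2725] ctrl [0.5602 0.3002 0.036 ]
[ 0.5596 -0.3407  0.069 ] [ 0.5764 -0.2761  0.069 ] 0.06674064156173898
fan [ 0.5446 -0.0128  0.044 ] 0.037845796087713546
{'pad': array([283.6664, 199.8733]), 'key': array([359.3339, 266.2568]), 'palm': array([230.0685, 141.4341]), 'small': array([235.2864, 152.9421])}
['__subclasshook__', '__init_subclass__', '__format__', '__sizeof__', '__dir__', '__class__']
```

View pics/crop2.png

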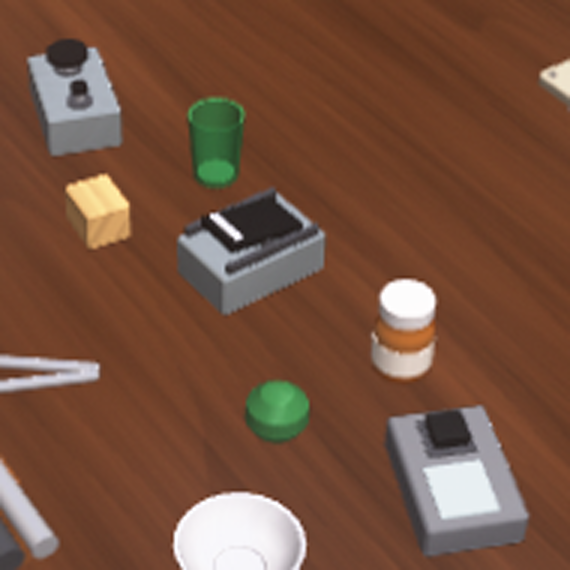

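Request:
{"api": "apply_moves", "payload": {
  "steps": [0, 0, 0, 0, 0, 1, 0, 0, 0, 0, 0, 0, 1, 0, 0, 0, 0, 0, 0, 1, 0, 0, 0, 0, 0, 0, 0.5, 0, 0.5, -0.7, 0, 0, 0, 0, 0, 0.5, -0.7, 0, 0, 0, 0, 0, 0.5, -0.7, 0, 0, 0, 0, 0, 0.5, -0.7, 0, 0, 0, 0, 0, 0.5, -0.7, 0, 0, 0, 0, 0, 0.5, -0.7, 0, 0, 0, 0, 0, 0.5, -0.7, 0, 0, 0, 0, 0, 0.5, -0.7, 0, 0, 0, 0, 0]
}}

```text
t: 2.5
tool_pos: [0.3582, -0.3705, 0.2188]
orientation: [3.14, 0.093, 0.0]
force: [0.5, 0.2, 0.4]
opening: 0.0177
gripper_force: 0.0
```

Request:
{"api": "apply_moves", "payload": {
  "steps": [0.5, -0.7, 0, 0, 0, 0, 0, 0.5, -0.7, 0, 0, 0, 0, 0, 0.5, -0.7, 0, 0, 0, 0, 0, 0.5, -0.7, 0, 0, 0, 0, 0, 0.5, -0.7, 0, 0, 0, 0, 0, 0.5, -0.7, 0, 0, 0, 0, 0, 0.5, -0.7, 0, 0, 0, 0, 0, 0.5, -0.7, 0, 0, 0, 0, 0, 0.5, -0.7, 0, 0, 0, 0, 0, 0.5, -0.7, 0, 0, 0, 0, 0, 0.5, -0.7, 0, 0, 0, 0, 0, 0.5, -0.7, 0, 0, 0, 0, 0]
}}

```text
t: 3.5
tool_pos: [0.523, -0.1082, 0.2188]
orientation: [3.14, 0.093, 0.001]
force: [-0.1, 0.4, -0.1]
opening: 0.0005
gripper_force: 0.0
```

```bash
cat >> h.py <<'E'
from scipy.spatial.transform import Rotation as Ro
def togo(*X):
    s=robot.read_state(); R=Ro.from_rotvec(s["orientation"]).as_matrix(); p=s["tool_pos"]
    print("t",s["t"],"pos",p.round(4),"yaw",np.degrees(np.arctan2(R[1,0],R[0,0])).round(2),"z",R[:,2].round(3),"F",s["force"].round(2),"open",round(s["opening"],4))
    for x in X: print("units to go",(R.T@(np.array(x)-p)/.03).round(3))
E
python3 -c "
from h import *
togo([.574,-.012,.085])"
```

```text
t 3.5 pos [ 0.523  -0.1082  0.2188] yaw 3.4 z [ 0. -0. -1.] F [-0.05  0.39 -0.06] open 0.0005
units to go [ 1.885 -3.1    4.46 ]
```

Request:
{"api": "apply_moves", "payload": {
  "steps": [0.3, -0.5, 0, 0, 0, 0, 0, 0.3, -0.5, 0, 0, 0, 0, 0, 0.3, -0.5, 0, 0, 0, 0, 0, 0.3, -0.5, 0, 0, 0, 0, 0, 0.3, -0.5, 0, 0, 0, 0, 0, 0.4, -0.6, 0, 0, 0, 0, 0, 0, 0, 0.8, 0, 0, 0, 0, 0, 0, 0.8, 0, 0, 0, 0, 0, 0, 0.8, 0, 0, 0, 0, 0, 0, 0.8, 0, 0, 0, 0, 0, 0, 0.8, 0, 0, 0, 0, 0, 0, 0.4, 0, 0, 0, 0]
}}

```text
t: 4.5
tool_pos: [0.5719, -0.0129, 0.0832]
orientation: [-3.14, -0.093, 0.006]
force: [-0.3, 0.5, -0.3]
opening: 0.0005
gripper_force: 0.0
```

```bash
python3 -c "
from h import *
togo([.574,-.012,.068])
a=eyes.read_camera('scene')[:,:,::-1];b=eyes.read_camera('top')[:,:,::-1]
A=cv2.resize(a[150:250,240:340],None,fx=4,fy=4,interpolation=2);B=cv2.resize(b[210:310,245:345],None,fx=4,fy=4,interpolation=2)
cv2.imwrite('pics/c1.png',np.hstack([A,B]))"
```

```text
t 4.5 pos [ 0.5719 -0.0129  0.0832] yaw 3.4 z [-0.004  0.    -1.   ] F [-0.29  0.55 -0.29] open 0.0005
units to go [ 0.074 -0.026  0.508]
```

View pics/c1.png

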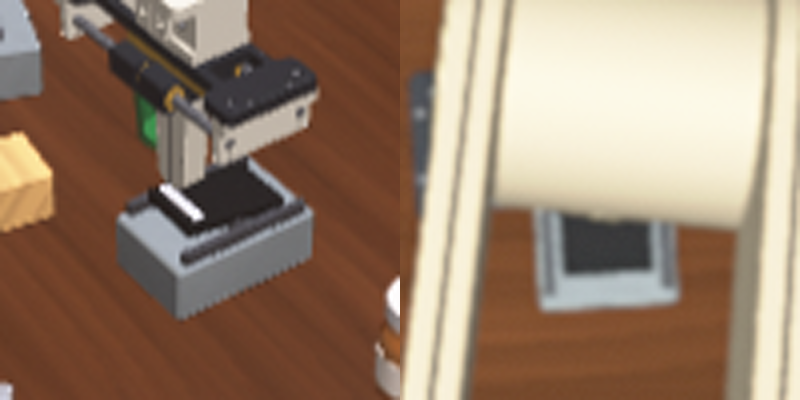

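The closed fingertips stand about 15 mm above the rib and are lined up with it. I'll press now.

Request:
{"api": "apply_moves", "payload": {
  "steps": [0.07, 0, 0.1, 0, 0, 0, 0, 0, 0, 0.1, 0, 0, 0, 0, 0, 0, 0.1, 0, 0, 0, 0, 0, 0, 0.1, 0, 0, 0, 0, 0, 0, 0.1, 0, 0, 0, 0, 0, 0, 0.1, 0, 0, 0, 0, 0, 0, 0.05, 0, 0, 0, 0, 0, 0, 0.05, 0, 0, 0, 0, 0, 0, 0, 0, 0, 0, 0]
}}

```text
t: 5.35
tool_pos: [0.5767, -0.0131, 0.0662]
orientation: [3.14, 0.093, 0.003]
force: [1.8, -0.1, 2.4]
opening: 0.0005
gripper_force: 1.1
```

Request:
{"api": "apply_moves", "payload": {
  "steps": [0, 0, 0.05, 0, 0, 0, 0, 0, 0, 0.05, 0, 0, 0, 0, 0, 0, 0.05, 0, 0, 0, 0, 0, 0, 0.05, 0, 0, 0, 0, 0, 0, 0.05, 0, 0, 0, 0, 0, 0, 0.02, 0, 0, 0, 0, 0, 0, 0, 0, 0, 0, 0]
}}

```text
t: 5.93
tool_pos: [0.5766, -0.0131, 0.0594]
orientation: [3.14, 0.093, 0.002]
force: [-3.2, 0.2, 16.3]
opening: 0.0006
gripper_force: 8.4
```

Request:
{"api": "apply_moves", "payload": {
  "steps": [0, 0, 0.02, 0, 0, 0, 0, 0, 0, 0, 0, 0, 0, 0, 0, 0, 0, 0, 0, 0, 0, 0, 0, 0, 0, 0, 0, 0, 0, 0, -0.5, 0, 0, 0, 0, 0, 0, -0.8, 0, 0, 0, 0, 0, 0, -0.8, 0, 0, 0, 0, 0, 0, -0.8, 0, 0, 0, 0, 0, 0, -0.8, 0, 0, 0, 0, 0, 0, -0.8, 0, 0, 0, 0, 0, 0, 0, 0, 0, 0, 0]
}}

```text
t: 6.85
tool_pos: [0.5774, -0.0133, 0.1966]
orientation: [3.139, 0.093, 0.007]
force: [0.7, -0.6, 1.0]
opening: 0.0004
gripper_force: 0.0
```

```bash
python3 -c "
from h import *
togo([.5488,.273,.07])
a=eyes.read_camera('scene')[:,:,::-1]
cv2.imwrite('pics/c2.png',cv2.resize(a[150:250,240:340],None,fx=4,fy=4,interpolation=2))"
```

```text
t 6.85 pos [ 0.5774 -0.0133  0.1966] yaw 3.4 z [ 0.005 -0.001 -1.   ] F [ 0.73 -0.59  0.99] open 0.0004
units to go [-0.407 -9.588  4.207]
```

View pics/c2.png

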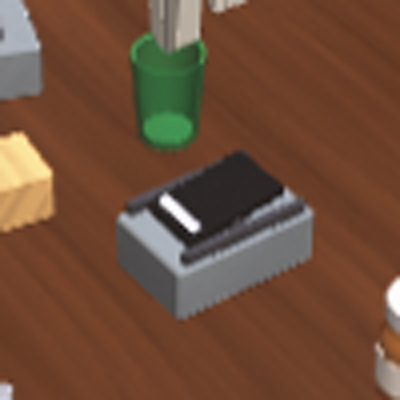

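The rib end is now down at cheek level, so the rocker is pressed. Next is the key.

Request:
{"api": "apply_moves", "payload": {
  "steps": [-0.1, -0.8, 0, 0, 0, 0, 0, -0.1, -0.8, 0, 0, 0, 0, 0, -0.1, -0.8, 0, 0, 0, 0, 0, -0.1, -0.8, 0, 0, 0, 0, 0, 0, -0.8, 0, 0, 0, 0, 0, 0, -0.8, 0, 0, 0, 0, 0, 0, -0.8, 0, 0, 0, 0, 0, 0, -0.8, 0, 0, 0, 0, 0, 0, -0.8, 0, 0, 0, 0, 0, 0, -0.8, 0, 0, 0, 0, 0, 0, -0.8, 0, 0, 0, 0, 0, 0, -0.8, 0, 0, 0, 0, 0]
}}

```text
t: 7.9
tool_pos: [0.545, 0.2742, 0.189]
orientation: [3.138, 0.093, -0.007]
force: [0.8, 0.5, 0.8]
opening: 0.0001
gripper_force: 0.0
```

Request:
{"api": "apply_moves", "payload": {
  "steps": [0, 0, 0.6, 0, 0, 0, 0, 0, 0, 0.8, 0, 0, 0, 0, 0, 0, 0.8, 0, 0, 0, 0, 0, 0, 0.8, 0, 0, 0, 0, 0, 0, 0.7, 0, 0, 0, 0, 0, 0, 0.3, 0, 0, 0, 0, 0, 0, 0, 0, 0, 0, 0, 0, 0, 0, 0, 0, 0, 0]
}}

```text
t: 8.57
tool_pos: [0.5458, 0.2733, 0.0709]
orientation: [3.139, 0.093, -0.004]
force: [-0.3, 0.6, 0.5]
opening: 0.0005
gripper_force: 0.0
```

```bash
python3 -c "
from h import *
togo([.5488,.273,.052])
a=eyes.read_camera('scene')[:,:,::-1]
cv2.imwrite('pics/c3.png',cv2.resize(a[220:320,310:410],None,fx=4,fy=4,interpolation=2))"
```

```text
t 8.5667 pos [0.5458 0.2733 0.0709] yaw 3.4 z [-0.003 -0.001 -1.   ] F [-0.28  0.63  0.52] open 0.0005
units to go [0.099 0.014 0.628]
```

View pics/c3.png

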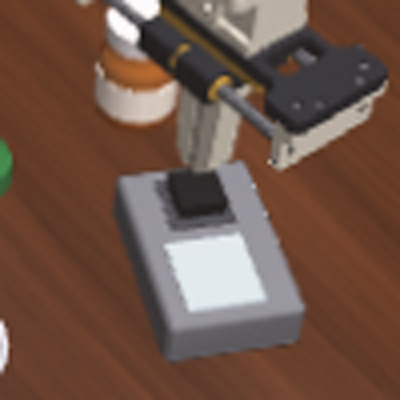

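The fingertips are centred above the key, so I'll press it.

Request:
{"api": "apply_moves", "payload": {
  "steps": [0.07, 0, 0.15, 0, 0, 0, 0, 0, 0, 0.15, 0, 0, 0, 0, 0, 0, 0.15, 0, 0, 0, 0, 0, 0, 0.1, 0, 0, 0, 0, 0, 0, 0.08, 0, 0, 0, 0, 0, 0, 0.08, 0, 0, 0, 0, 0, 0, 0.06, 0, 0, 0, 0, 0, 0, 0.06, 0, 0, 0, 0, 0, 0, 0.04, 0, 0, 0, 0, 0, 0, 0, 0, 0, 0, 0]
}}

```text
t: 9.45
tool_pos: [0.5489, 0.2739, 0.0456]
orientation: [-3.14, -0.093, 0.0]
force: [-0.2, 0.1, -0.0]
opening: 0.0004
gripper_force: 0.0
```

Request:
{"api": "apply_moves", "payload": {
  "steps": [0, 0, 0.05, 0, 0, 0, 0, 0, 0, 0.05, 0, 0, 0, 0, 0, 0, 0, 0, 0, 0, 0]
}}

```text
t: 9.7
tool_pos: [0.5493, 0.274, 0.0452]
orientation: [-3.14, -0.093, -0.001]
force: [-9.5, -4.3, 18.1]
opening: 0.0003
gripper_force: 9.4
```

Request:
{"api": "apply_moves", "payload": {
  "steps": [0, 0, 0.02, 0, 0, 0, 0, 0, 0, 0, 0, 0, 0, 0, 0, 0, 0, 0, 0, 0, 0, 0, 0, -0.3, 0, 0, 0, 0, 0, 0, -0.6, 0, 0, 0, 0, 0, 0, -0.8, 0, 0, 0, 0, 0, 0, -0.8, 0, 0, 0, 0, 0, 0, -0.8, 0, 0, 0, 0, 0, 0, -0.8, 0, 0, 0, 0, 0, 0, -0.8, 0, 0, 0, 0, 0, 0, 0, 0, 0, 0, 0, 0, 0, 0, 0, 0, 0, 0]
}}

```text
t: 10.7
tool_pos: [0.5503, 0.2744, 0.1913]
orientation: [-3.139, -0.093, -0.007]
force: [0.3, -0.1, 0.1]
opening: 0.0004
gripper_force: 0.0
```

```bash
python3 -c "
from h import *
togo([.559,-.339,.085])
a=eyes.read_camera('scene')[:,:,::-1]
cv2.imwrite('pics/c4.png',cv2.resize(a[220:320,310:410],None,fx=4,fy=4,interpolation=2))"
```

```text
t 10.7 pos [0.5503 0.2744 0.1913] yaw 3.4 z [ 0.004  0.002 -1.   ] F [ 0.32 -0.07  0.13] open 0.0004
units to go [-0.94  20.434  3.511]
```

View pics/c4.png

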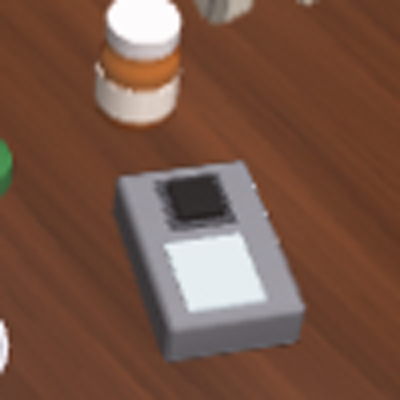

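The key sits visibly lower and the controller hasn't moved. I'm moving on to the palm button.

Request:
{"api": "apply_moves", "payload": {
  "steps": [0, 0.8, 0, 0, 0, 0, 0, -0.1, 0.9, 0, 0, 0, 0, 0, 0, 0.9, 0, 0, 0, 0, 0, -0.1, 0.9, 0, 0, 0, 0, 0, 0, 0.9, 0, 0, 0, 0, 0, -0.1, 0.9, 0, 0, 0, 0, 0, -0.1, 0.9, 0, 0, 0, 0, 0, 0, 0.9, 0, 0, 0, 0, 0, -0.1, 0.9, 0, 0, 0, 0, 0, 0, 0.9, 0, 0, 0, 0, 0, -0.1, 0.9, 0, 0, 0, 0, 0, 0, 0.9, 0, 0, 0, 0, 0]
}}

```text
t: 11.75
tool_pos: [0.5486, -0.0487, 0.1869]
orientation: [-3.14, -0.093, 0.005]
force: [0.6, -0.3, -0.1]
opening: 0.0001
gripper_force: 0.0
```

Request:
{"api": "apply_moves", "payload": {
  "steps": [0, 0.9, 0, 0, 0, 0, 0, -0.1, 0.9, 0, 0, 0, 0, 0, 0, 0.9, 0, 0, 0, 0, 0, -0.1, 0.9, 0, 0, 0, 0, 0, 0, 0.9, 0, 0, 0, 0, 0, -0.1, 0.9, 0, 0, 0, 0, 0, 0, 0.9, 0, 0, 0, 0, 0, 0, 0.9, 0, 0, 0, 0, 0, 0, 0.9, 0, 0, 0, 0, 0, 0, 0.8, 0, 0, 0, 0, 0, 0, 0.7, 0, 0, 0, 0, 0, 0, 0, 0, 0, 0, 0, 0]
}}

```text
t: 12.75
tool_pos: [0.5565, -0.3389, 0.1863]
orientation: [-3.14, -0.088, 0.005]
force: [0.8, 0.2, 0.4]
opening: 0.0007
gripper_force: 0.0
```

Request:
{"api": "apply_moves", "payload": {
  "steps": [0, 0, 0.6, 0, 0, 0, 0, 0, 0, 0.8, 0, 0, 0, 0, 0, 0, 0.8, 0, 0, 0, 0, 0, 0, 0.8, 0, 0, 0, 0, 0, 0, 0.3, 0, 0, 0, 0, 0, 0, 0, 0, 0, 0, 0, 0, 0, 0, 0, 0, 0, 0]
}}

```text
t: 13.33
tool_pos: [0.5576, -0.3348, 0.0895]
orientation: [-3.139, -0.094, 0.002]
force: [0.4, 1.2, 1.1]
opening: 0.0005
gripper_force: 0.0
```

```bash
python3 -c "
from h import *
togo([.559,-.339,.069])
a=eyes.read_camera('scene')[:,:,::-1]
cv2.imwrite('pics/c5.png',cv2.resize(a[100:200,180:280],None,fx=4,fy=4,interpolation=2))"
```

```text
t 13.3333 pos [ 0.5576 -0.3348  0.0895] yaw 3.41 z [-0.002  0.001 -1.   ] F [0.37 1.19 1.13] open 0.0005
units to go [0.038 0.142 0.683]
```

View pics/c5.png

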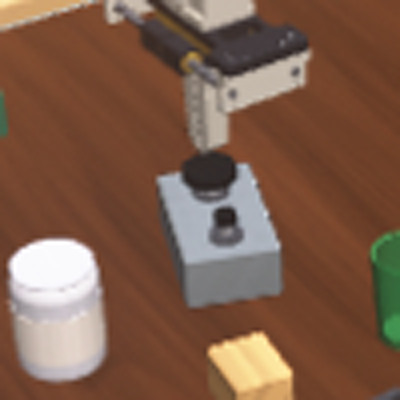

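The fingers are above the palm button and well clear of the small one. I'll correct 4 mm in y and press.

Request:
{"api": "apply_moves", "payload": {
  "steps": [0.04, 0.14, 0.15, 0, 0, 0, 0, 0, 0, 0.15, 0, 0, 0, 0, 0, 0, 0.15, 0, 0, 0, 0, 0, 0, 0.15, 0, 0, 0, 0, 0, 0, 0.1, 0, 0, 0, 0, 0, 0, 0.1, 0, 0, 0, 0, 0, 0, 0.08, 0, 0, 0, 0, 0, 0, 0.06, 0, 0, 0, 0, 0, 0, 0.06, 0, 0, 0, 0, 0, 0, 0, 0, 0, 0, 0]
}}

```text
t: 14.22
tool_pos: [0.5596, -0.3398, 0.0622]
orientation: [3.14, 0.093, -0.0]
force: [-8.0, 4.2, 15.2]
opening: 0.0007
gripper_force: 7.7
```

Request:
{"api": "apply_moves", "payload": {
  "steps": [0, 0, 0.03, 0, 0, 0, 0, 0, 0, 0, 0, 0, 0, 0, 0, 0, 0, 0, 0, 0, 0, 0, 0, 0, 0, 0, 0, 0, 0, 0, -0.4, 0, 0, 0, 0, 0, 0, -0.8, 0, 0, 0, 0, 0, 0, -0.8, 0, 0, 0, 0, 0, 0, -0.8, 0, 0, 0, 0, 0, 0, -0.8, 0, 0, 0, 0, 0, 0, -0.8, 0, 0, 0, 0, 0, 0, 0, 0, 0, 0, 0, 0, 0, 0, 0, 0, 0, 0]
}}

```text
t: 15.22
tool_pos: [0.5608, -0.3406, 0.1936]
orientation: [3.138, 0.093, 0.006]
force: [-0.3, 0.0, -1.1]
opening: 0.0007
gripper_force: 0.0
```

```bash
python3 -c "
from h import *
togo()
a=eyes.read_camera('scene')[:,:,::-1]
cv2.imwrite('pics/c6.png',cv2.resize(a[120:320,180:400],None,fx=3,fy=3,interpolation=2))"
```

```text
t 15.2167 pos [ 0.5608 -0.3406  0.1936] yaw 3.4 z [ 0.004 -0.003 -1.   ] F [-0.34  0.   -1.13] open 0.0007
```

View pics/c6.png

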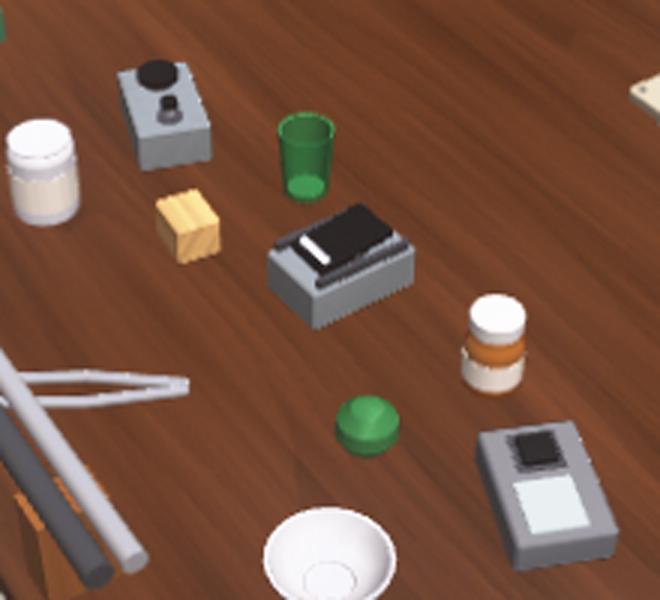

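The palm button (157,75), key (537,449) and rocker (315,250) are all down. The small button (170,103) is still up, nothing else has moved, and the hand is clear.

```bash
python3 -c "
from plant import robot
print(robot.close_job())"
```

```text
the job is handed in; nothing more can be done
None
```

I pressed the rocker, the key and the palm button fully down in that order; the last picture shows the small button still up, the controller and bystanders unmoved, and the hand clear; the job is handed in, and no verdict came back.

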